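# Probe-test a returned control unit at the parts counter

### The arm

A 7-joint arm with a two-finger parallel gripper is mounted at the origin on the work surface. World frame = base frame: x ahead of the robot, y to its left, z up, the work surface at z = 0. Lengths are in m, angles in degrees, forces in N, time in s.
With the tool pointing down it reaches from about 0.425 to 0.875 m from the base axis. Payload 4.7 kg.
Tool frame: the origin (TCP) lies midway between the tips of the shut fingers; the grasp point (between the pads) lies 19 mm behind it; z points along the fingers, y is the direction in which the jaws open and shut (so a half turn about z gives the same grasp; the last joint's range is limited). The gripper opens to 87 mm and grips with 3 to 60 N. Pads are 19 mm wide; open, the fingers measure 117 mm over their backs; the gripper's body (75 mm by 190 mm) begins 51 mm behind the grasp point.
Start: joints at [76.209, 18.392, -4.016, 83.108, 1.295, 78.541, -3.26], TCP at [0.164, -0.629, 0.223] pointing down, gripper open.
Joint ranges: [-163.93, 163.93], [-17.29, 119.83], [-79.2, 71.16], [3.27, 140.29], [-89.18, 269.18], [5.43, 117.66], [-154.24, 154.24]. Speed limits (degrees/s): [147.25, 147.25, 180, 180, 180, 180, 180].

### API

Orientations are given as [roll, pitch, yaw] about the fixed x, y, z axes, in that order (R = Rz(yaw) Ry(pitch) Rx(roll)).
In Python, from cell import env gives the robot as it stands.
- The arm moves only by the tool apply_moves, never from a script. Its argument "targets" is a list of rows, each a list of 2 entries, a list of its own where there are three numbers: the shift along the world's x, y, z in mm, then the turn, a rotation vector about the world's x, y, z in rad. A call has 1 to 8 rows; each row is the pose to reach, as a shift and turn from the pose commanded when the call began; what a row does not reach only later rows make up. A row lasts 1/10 s, in which the tool goes at most 50 mm and 8.59 degrees, less where a joint would pass 70% of its speed; a pose out of reach is approached as far as the arm can. A call with a gripper value outside its range is refused whole. "hand" is the finger opening in mm, from 0 to 87, set as the call begins (left out, the last holds). The fingers move at their own pace and stop on an object; "squeeze" is the grip in N (left out, the last holds). Time passes only in rows, so rows that repeat a pose let the fingers close. It gives the time, the measured TCP pose, the force and the opening at its end, in the units of the state.
- env.get_obs(): the state, without advancing time (a new reading comes with each control period).
- env.read_camera(name): name is "scene" or "side" or "wrist"; returns a dict with "image" (384x512x3 uint8, red, green, blue), "camera_matrix" (3x3 intrinsics, pixels), "camera_from_world" (4x4, takes a point from world to camera coordinates); the wrist camera has in their place "mount" (4x4, takes a point from camera to tool coordinates, whose origin is the TCP and whose axes are the flange's). Camera axes: x right, y down, z forward; pixel columns grow to the right and rows downward; lengths in m; the calibration is good to about 2 mm. A picture is of the moment at which its call begins: read the wrist's pose just before it. There is no depth.
- env.sign_off(): hands the job in, once; it reports no verdict.
Trained networks look in a picture, given as the dict that the camera call returned (one of the last four; its "shot" number tells which), for a name from the list of things; names that differ only in an ending like _2 or _b are one class to them, and where a whole thing is asked for, a point or a joint stands for the part that bears it (a point fixed in the world has none). Each returns a list of dicts, best first, with "conf" (0 to 1); they miss things now and then, are a little off and sometimes report something else, mostly with a low value. They report only what shows in the picture. A call takes as long as a camera call.
- env.regions_of(picture, target): "region" (384x512 bool, what is visible of it) and "rect" ([left, top, right, bottom] in pixels, round what is visible of it).
The state is a dict: "time_s": time; "qpos": joint angles; "joint_velocities": joint speeds; "effort": joint torques, N m; "tool_pos": TCP position; "tool_rot": TCP orientation; "force": force on the tool from outside, world axes, zero at the start; "wrist_torque": the same for the moment, N m; "grip_width": finger opening in m.
Only numpy, scipy, OpenCV 4.12 (cv2) and the standard library are available. Lean on these libraries where they do the work, as an engineer would, in place of code of your own. Each camera call takes 0.05 s, during which the arm holds its last target. There are 200 camera calls.

### The job

Test the silver control unit: take the yellow probe out of its round grey stand, touch its tip onto the silver unit's red-ringed contact and then onto its blue-ringed contact, resting about half a second on each, and hang the probe back in its stand, upright and let go. Do not touch the black unit with the probe's tip, and do not push the silver unit out of its place.

Things in the scene. Friction and masses are not known exactly. Their poses are not given: they have to be found in the camera images.
- probe_grip (a point): Centre of the yellow handle of the loose, round test probe (0.13 kg), which hangs upright in its stand; z up along it. Handle 24 mm in diameter, reaching 35 mm above and below this point; right under it a black collar, 48 mm in diameter and 8 mm thick, its underside 43 mm below this point; then a black shaft 18 mm in diameter and a thin steel tip, whose end is 109 mm below this point.
- probe_tip: The probe's thin steel tip; the origin is its very end (a ball 8 mm in diameter), 109 mm below the handle's centre on the probe's axis. The tip is sprung: it gives way up to 12 mm into the shaft, at 1 N to begin with and 5 N fully in. z up along the probe.
- red_contact (a point): Top centre of the silver unit's red-ringed contact: a brass disc 18 mm wide in a red ring 30 mm wide, 39 mm above the table. The unit is a loose flat aluminium box, 140 x 96 x 36 mm, 0.6 kg. In this point's frame (x along the unit towards its grey plug socket, z up) its middle is at x +45, y -28 mm, the blue contact at x +75, y -56 and a white-ringed one, not wanted, at x +75, y 0.
- blue_contact (a point): Centre of the top face of the blue-ringed contact on the silver unit: a brass disc 18 mm in diameter in a blue ring 30 mm in diameter, 39 mm above the table, 94 mm from the red one.
- stand_mouth (a point): Centre of the mouth, at the top, of the probe's stand: a fixed upright round grey tube 84 mm in outer diameter, 75 mm high, with a hole 32 mm in diameter right through. The probe hangs in it with the collar's underside resting on the top face, so that the handle's centre is 43 mm above this point. z up.
- black_unit: A loose control unit of the same shape, with the same three ringed contacts, but with a black housing: not to be tested. Origin at the centre of its underside, 140 x 96 x 36 mm (x along its length).

How it is judged (in metres and radians):
On the way, in this order (a step that is already met when the one before it is completed fails the run):
1. the probe's tip rests on the silver unit's red-ringed contact (distance between probe_tip and red_contact below 0.012 m and contact force between probe_tip and anything else above 0.3 N), for 0.2 s.
2. then the probe's tip rests on the silver unit's blue-ringed contact (distance between probe_tip and blue_contact below 0.012 m and contact force between probe_tip and anything else above 0.3 N), for 0.2 s.
At the end, for the whole second after the job is handed in: The probe hangs upright (within 10 degrees) and at rest in its stand, let go, its collar down on the stand's top (handle's centre 43 mm, within 8 mm, above the mouth and within 14 mm of its axis), and both contacts of the silver unit are within 30 mm of where they were at the start (horizontal distance between probe_grip and stand_mouth below 0.014 m and z of probe_grip in the frame of stand_mouth between 0.035 and 0.051 m and angle between probe_grip's own z axis and vertical below 0.17 rad and linear speed of probe_tip below 0.03 m/s and distance of each of red_contact, blue_contact from where it was at the start of the episode below 0.03 m); the robot touches nothing.
It fails at once if the probe's tip touches the black unit (contact force between probe_tip and black_unit above 0.3 N).
It fails at once if the silver unit is pushed more than 30 mm out of its place (distance of any of red_contact, blue_contact from where it was at the start of the episode above 0.03 m).
It also fails if it takes over 58 s, if anything falls off the work surface, if the arm or the gripper's body presses on something with over 40 N, if the wrist force passes 120 N, or if a joint passes its speed limit or range.

## Working session

There is one attempt and no reset: what is moved stays moved. The work goes in short steps, Python scripts to look and compute and a tool call to move; the robot and the scene stay as the last step left them, time stands still between calls to the robot, and variables do not carry over. Pictures are saved under pics/ and viewed, about 8 in all and at most 12, crops included, and the job is handed in when it is done.

Besides the shell and the picture viewer there is one more tool, called as a command line: name --argument value ..., lists and objects as JSON in quotes. apply_moves: Moves the arm, as the interface text tells. Its arguments: {"type":"object","properties":{"targets":{"type":"array","items":{"type":"array"}},"hand":{"type":"number"},"squeeze":{"type":"number"}},"required":["targets"]}

```bash
mkdir -p pics; cat > h.py <<'E'
import numpy as np, cv2
from cell import env
from scipy.spatial.transform import Rotation as R
def cam(n):
    o=env.get_obs(); p=env.read_camera(n); K=np.array(p["camera_matrix"])
    if n=="wrist":
        T=np.eye(4); T[:3,:3]=R.from_euler('xyz',o["tool_rot"],degrees=True).as_matrix(); T[:3,3]=o["tool_pos"]
        C=np.linalg.inv(T@np.array(p["mount"]))
    else: C=np.array(p["camera_from_world"])
    return p,K,C
def save(p,f): cv2.imwrite("pics/"+f,p["image"][:,:,::-1])
def ray(K,C,u,v,z):
    d=C[:3,:3].T@np.linalg.solve(K,[u,v,1]); c=-C[:3,:3].T@C[:3,3]
    return c+d*(z-c[2])/d[2]
def proj(K,C,X):
    q=K@(C[:3,:3]@np.array(X)+C[:3,3]); return q[:2]/q[2]
E
python3 - <<'E'
from h import *
print({k:np.round(v,3) for k,v in env.get_obs().items()})
for n in("scene","side","wrist"):
    p,K,C=cam(n); save(p,n+"0.png"); print(n,"campos",-C[:3,:3].T@C[:3,3])
    for t,z in(("probe_grip",.118),("red_contact",.039),("blue_contact",.039),("stand_mouth",.075),("black_unit",.02)):
        for r in env.regions_of(p,t)[:2]:
            m=r["region"]; v,u=np.nonzero(m); print(t,round(r["conf"],2),r["rect"],len(u),np.round([u.mean(),v.mean()],1),np.round(ray(K,C,u.mean(),v.mean(),z),3))
a=cv2.imread("pics/scene0.png");b=cv2.imread("pics/side0.png");cv2.imwrite("pics/two0.png",cv2.resize(np.hstack([a,b]),(800,300)))
E
```

```text
{'time_s': np.float64(0.0), 'qpos': array([76.211, 18.44 , -4.016, 83.178,  1.294, 78.539, -3.26 ]), 'joint_velocities': array([-0.018,  0.031,  0.008, -0.021, -0.09 , -0.027,  0.108]), 'effort': array([ 1.0000e-03, -4.9129e+01, -4.0400e-01, -3.1252e+01, -6.4000e-02,
        4.4000e-02,  0.0000e+00]), 'tool_pos': array([ 0.164, -0.628,  0.221]), 'tool_rot': array([-1.79889e+02,  5.00000e-03,  1.45990e+01]), 'force': array([ 0.42 , -0.116,  0.441]), 'wrist_torque': array([ 0.028,  0.026, -0.012]), 'grip_width': np.float64(0.087)}
scene campos [1.16567187 0.37509898 0.73012693]
probe_grip 0.79 [229.2, 175.3, 253.9, 215.4] 636 [238.8 197.5] [ 0.583 -0.014  0.118]
red_contact 0.82 [323.7, 223.0, 410.4, 281.2] 3607 [365.3 254.4] [0.52  0.226 0.039]
blue_contact 0.78 [322.7, 221.5, 408.9, 284.3] 3442 [364.9 254.1] [0.52  0.225 0.039]
stand_mouth 0.59 [214.8, 198.1, 259.7, 250.9] 1584 [238.9 227. ] [0.613 0.005 0.075]
side campos [ 0.44014264 -0.64338977  0.7807232 ]
probe_grip 0.7 [261.1, 163.1, 287.2, 201.9] 496 [275.2 182.3] [ 0.562 -0.039  0.118]
red_contact 0.81 [209.2, 118.8, 264.0, 163.9] 1552 [236.1 142.3] [0.494 0.192 0.039]
blue_contact 0.92 [210.7, 122.7, 265.7, 163.3] 1548 [235.8 142.6] [0.493 0.191 0.039]
stand_mouth 0.58 [262.6, 164.6, 285.7, 203.0] 462 [275.4 182.7] [ 0.57  -0.001  0.075]
black_unit 0.65 [257.5, 256.6, 336.1, 332.0] 3228 [294.6 294.5] [ 0.571 -0.262  0.02 ]
wrist campos [ 0.23362396 -0.611664    0.38447849]
```

View pics/scene0.png

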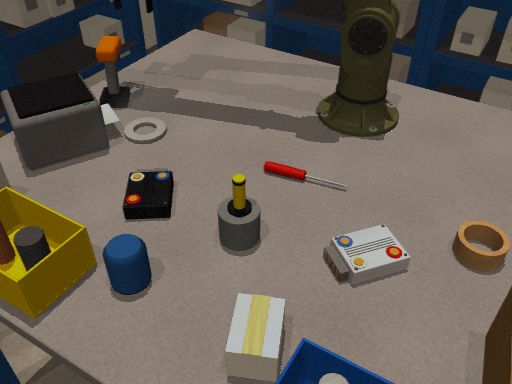

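View pics/side0.png

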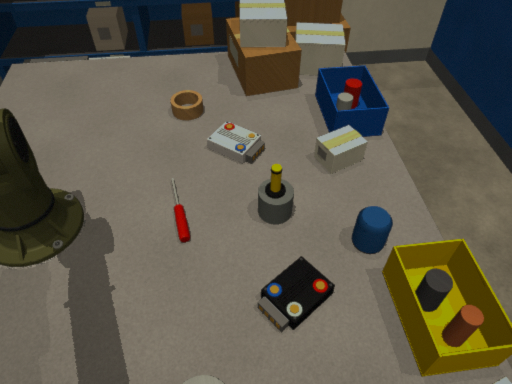

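The scene view shows the yellow probe at (239,195) in its stand and the silver unit at (366,254), with its socket at lower left (337,265). The side view shows the silver unit at (236,142) and the black unit at (296,293). Next I'll refine these with colour segmentation and triangulation.

```bash
cat > m.py <<'E'
from h import *
obs={}
crops=[]
for n,(pr,un) in {"scene":((222,168,258,225),(318,215,415,290)),"side":((258,158,296,225),(203,112,270,170))}.items():
    p,K,C=cam(n); im=p["image"]; hsv=cv2.cvtColor(im,cv2.COLOR_RGB2HSV)
    def blob(box,lo,hi,s=110,v=70):
        x0,y0,x1,y1=box; h=hsv[y0:y1,x0:x1].astype(int)
        a=(h[...,0]-lo)%180<=(hi-lo)%180
        m=(a&(h[...,1]>s)&(h[...,2]>v)).astype(np.uint8)
        k,l,st,ce=cv2.connectedComponentsWithStats(m)
        return [(tuple(np.round(ce[i]+[x0,y0],1)),st[i,4],st[i,:4]+[x0,y0,0,0]) for i in range(1,k) if st[i,4]>8]
    for nm,b in(("yellow",blob(pr,20,35)),("red",blob(un,170,10)),("orange",blob(un,11,30)),("blue",blob(un,95,130,60))):
        for c,a,st in b: print(n,nm,c,a,st,np.round(ray(K,C,*c,.118 if nm=="yellow" else .039),4))
    obs[n]=(K,C)
    x0,y0,x1,y1=un; crops.append(cv2.resize(im[y0:y1,x0:x1,::-1],(400,400*(y1-y0)//(x1-x0))))
    x0,y0,x1,y1=pr; crops.append(cv2.resize(im[y0:y1,x0:x1,::-1],(200,200*(y1-y0)//(x1-x0))))
H=max(c.shape[0] for c in crops)
cv2.imwrite("pics/crops.png",cv2.resize(np.hstack([np.pad(c,((0,H-c.shape[0]),(0,0),(0,0))) for c in crops]),None,fx=.66,fy=.66))
E
python3 m.py
```

```text
scene yellow (np.float64(238.3), np.float64(178.0)) 96 [232 174  13   9] [ 0.5342 -0.0462  0.118 ]
scene yellow (np.float64(238.7), np.float64(196.3)) 273 [233 184  13  25] [ 0.5799 -0.0158  0.118 ]
scene red (np.float64(393.6), np.float64(252.0)) 99 [386 246  16  12] [0.487 0.269 0.039]
scene orange (np.float64(344.4), np.float64(240.4)) 45 [340 238   9   6] [0.5073 0.1777 0.039 ]
scene orange (np.float64(393.7), np.float64(251.1)) 57 [389 248  10   7] [0.4847 0.2683 0.039 ]
scene orange (np.float64(325.2), np.float64(254.8)) 14 [324 251   3   8] [0.5604 0.1619 0.039 ]
scene orange (np.float64(358.4), np.float64(261.1)) 59 [354 258  10   8] [0.5427 0.221  0.039 ]
scene orange (np.float64(329.0), np.float64(260.7)) 13 [328 259   3   5] [0.57   0.1741 0.039 ]
scene orange (np.float64(332.6), np.float64(266.6)) 12 [332 264   2   7] [0.5796 0.1858 0.039 ]
scene orange (np.float64(336.6), np.float64(273.1)) 12 [336 270   3   7] [0.5899 0.1983 0.039 ]
scene blue (np.float64(344.0), np.float64(241.2)) 84 [337 235  16  12] [0.5096 0.1779 0.039 ]
side yellow (np.float64(276.0), np.float64(167.5)) 75 [271 164  11   8] [0.571  0.0065 0.118 ]
side yellow (np.float64(275.3), np.float64(181.8)) 169 [271 172  11  20] [ 0.5625 -0.0376  0.118 ]
side red (np.float64(229.2), np.float64(126.3)) 32 [224 123  11   7] [0.4806 0.2625 0.039 ]
side orange (np.float64(228.9), np.float64(126.0)) 26 [226 124   7   5] [0.4799 0.2639 0.039 ]
side orange (np.float64(251.3), np.float64(135.1)) 22 [249 133   6   5] [0.5384 0.2174 0.039 ]
side orange (np.float64(240.0), np.float64(146.6)) 20 [238 145   6   4] [0.5026 0.1739 0.039 ]
side blue (np.float64(240.0), np.float64(147.0)) 44 [235 143  11   9] [0.5025 0.1724 0.039 ]
```

View pics/crops.png

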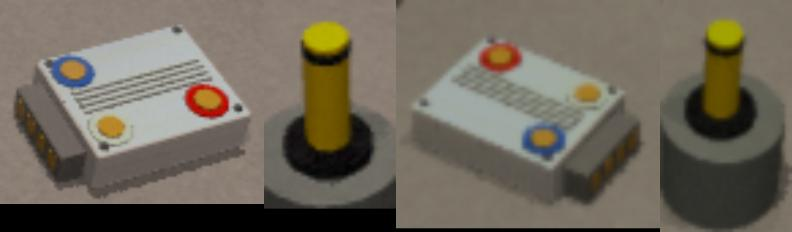

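Red is at about (0.483, 0.266), blue at (0.506, 0.176) and white at (0.540, 0.219). The red–blue distance agrees with the spec. The probe is at about (0.567, -0.025). I'll move above it now.

apply_moves --targets '[[[25,38,0],[0,0,0]],[[50,76,0],[0,0,0]],[[75,114,0],[0,0,0]],[[100,152,0],[0,0,0]],[[125,190,0],[0,0,0]],[[150,228,0],[0,0,0]],[[175,266,0],[0,0,0]],[[200,302,0],[0,0,0]]]' --hand 87

```text
time_s: 1.8
tool_pos: [0.3647, -0.3252, 0.2229]
tool_rot: [179.9, -0.0, 14.6]
force: [0.2, -0.6, -0.2]
grip_width: 0.0869
```

apply_moves --targets '[[[25,38,0],[0,0,0]],[[50,76,0],[0,0,0]],[[75,114,0],[0,0,0]],[[100,152,0],[0,0,0]],[[125,190,0],[0,0,0]],[[150,228,0],[0,0,0]],[[185,266,0],[0,0,0]],[[203,302,0],[0,0,0]]]'

```text
time_s: 2.6
tool_pos: [0.5686, -0.0236, 0.2228]
tool_rot: [180.0, -0.1, 14.6]
force: [0.7, -0.7, -0.3]
grip_width: 0.087
```

```bash
python3 - <<'E'
from h import *
for i in range(6): p,K,C=cam("wrist")
o=env.get_obs();print(o["time_s"],o["tool_pos"],o["tool_rot"],o["force"])
save(p,"w1.png"); print(-C[:3,:3].T@C[:3,3])
for X in((.567,-.025,.153),(.567,-.025,.075)): print(proj(K,C,X))
for t in("probe_grip","stand_mouth"):
    for r in env.regions_of(p,t)[:2]:
        v,u=np.nonzero(r["region"]); print(t,r["conf"],r["rect"],u.mean(),v.mean())
E
```

```text
2.9 [ 0.56639519 -0.02668234  0.22242169] [1.79944141e+02 5.11957874e-02 1.44919048e+01] [ 0.01631824 -1.25504303 -0.22495194]
[ 0.63642494 -0.00824523  0.38415782]
[254.6234508  202.43842075]
[254.98425888 181.6609023 ]
probe_grip 0.57 [237.0, 159.8, 275.2, 213.7] 255.03049124788257 185.46301524562395
stand_mouth 0.89 [219.5, 137.5, 296.5, 215.7] 256.1876138433515 169.40728597449908
```

View pics/w1.png

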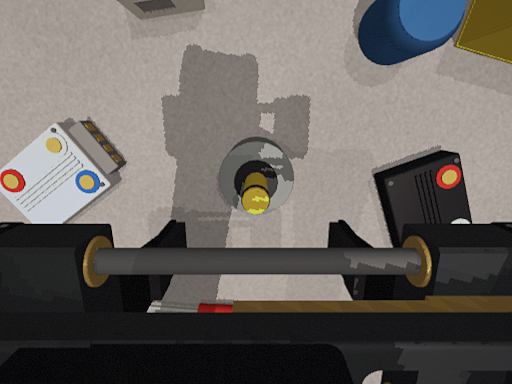

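The wrist view puts the probe's top at (256,201), against a prediction of (254.6,202.4), so it is 1–2 mm off. The stand's ring is around (256,178). The jaws open left and right in the image. I'll descend and grip.

apply_moves --targets '[[[0,0,-25],[0,0,0]],[[0,0,-50],[0,0,0]],[[0,0,-75],[0,0,0]],[[0,0,-95],[0,0,0]],[[0,0,-110],[0,0,0]],[[0,0,-113],[0,0,0]],[[0,0,-113],[0,0,0]]]'

```text
time_s: 3.7
tool_pos: [0.5667, -0.0256, 0.1097]
tool_rot: [180.0, 0.0, 14.5]
force: [0.3, 0.8, -0.6]
grip_width: 0.0868
```

apply_moves --targets '[[[0,0,0],[0,0,0]],[[0,0,0],[0,0,0]],[[0,0,0],[0,0,0]],[[0,0,0],[0,0,0]],[[0,0,0],[0,0,0]],[[0,0,0],[0,0,0]],[[0,0,0],[0,0,0]],[[0,0,0],[0,0,0]]]' --hand 0 --squeeze 30

```text
time_s: 4.5
tool_pos: [0.5668, -0.025, 0.1096]
tool_rot: [180.0, 0.0, 14.6]
force: [-0.1, -0.2, -0.1]
grip_width: 0.0308
```

apply_moves --targets '[[[0,0,10],[0,0,0]],[[0,0,30],[0,0,0]],[[0,0,55],[0,0,0]],[[0,0,80],[0,0,0]],[[0,0,105],[0,0,0]],[[0,0,120],[0,0,0]],[[0,0,120],[0,0,0]],[[0,0,120],[0,0,0]]]'

```text
time_s: 5.3
tool_pos: [0.5665, -0.0251, 0.229]
tool_rot: [-180.0, 0.0, 14.6]
force: [-0.1, 0.1, -1.3]
grip_width: 0.0233
```

```bash
cat > look.py <<'E'
from h import *
import sys
o=env.get_obs();print(o["time_s"],o["tool_pos"],o["tool_rot"],o["force"],o["grip_width"])
ims=[]
for n in("side","scene"):
    p,K,C=cam(n); T=o["tool_pos"]
    u,v=proj(K,C,T); u0=int(np.clip(u-60,0,392)); v0=int(np.clip(v-60,0,264))
    a=cv2.resize(p["image"][v0:v0+120,u0:u0+120,::-1],(400,400)); ims.append(a)
    for dz in(-90,): print(n,"crop origin",u0,v0,"expected tip px", proj(K,C,T+[0,0,-.095]))
cv2.imwrite("pics/"+sys.argv[1],np.hstack(ims))
p,K,C=cam("wrist"); save(p,"w_"+sys.argv[1])
E
python3 look.py l2.png
```

```text
5.3 [ 0.56645928 -0.02509836  0.22898278] [-1.79996019e+02  4.57612396e-02  1.45974348e+01] [-0.0657122   0.05666016 -1.34024453] 0.023300056553690926
side crop origin 218 80 expected tip px [276.50021232 172.6114985 ]
scene crop origin 177 82 expected tip px [238.24851505 184.23435809]
```

View pics/l2.png

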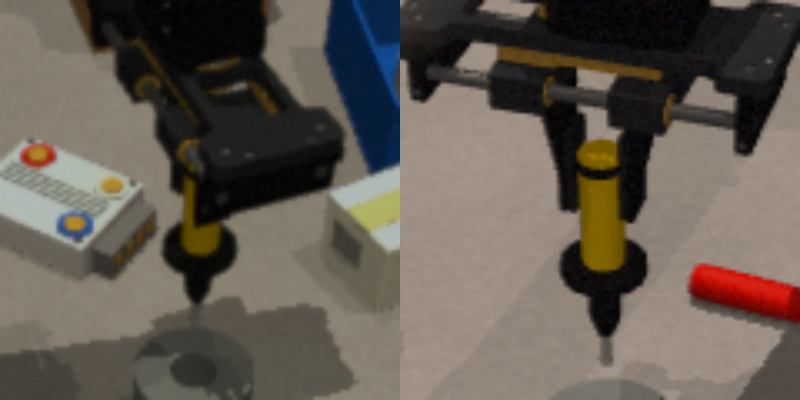

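The probe is held and looks upright. The fingers were still closing as the lift began, so I'll measure how far the tip is below the TCP, and refine the stand hole and contacts.

```bash
python3 - <<'E'
from h import *
from scipy.optimize import least_squares
T=env.get_obs()["tool_pos"]
cs={}
for n in("side","scene"):
    p,K,C=cam(n); cs[n]=(K,C)
    for d in(.1,.11,.12,.13): print(n,d,proj(K,C,T-[0,0,d]).round(1))
    if n=="side": print("hole",ray(K,C,275.9,190.4,.075))
tip={"side":(277,175.5),"scene":(238.8,190)}
f=lambda X:np.r_[tuple(proj(*cs[n],X)-tip[n] for n in tip)]
s=least_squares(f,T-[0,0,.1]);print("tip",s.x,s.fun,s.x-T)
E
```

```text
side 0.1 [276.1 174.5]
side 0.11 [276.  177.6]
side 0.12 [275.8 180.7]
side 0.13 [275.6 183.7]
hole [ 0.56753719 -0.02538299  0.075     ]
scene 0.1 [238.5 186.5]
scene 0.11 [238.6 190.5]
scene 0.12 [238.7 194.5]
scene 0.13 [238.8 198.4]
tip [ 0.56846347 -0.02284824  0.12216749] [ 0.00244581  0.00178615  0.00220547 -0.00131423] [ 0.00255091  0.0022847  -0.10580995]
```

View pics/w_l2.png

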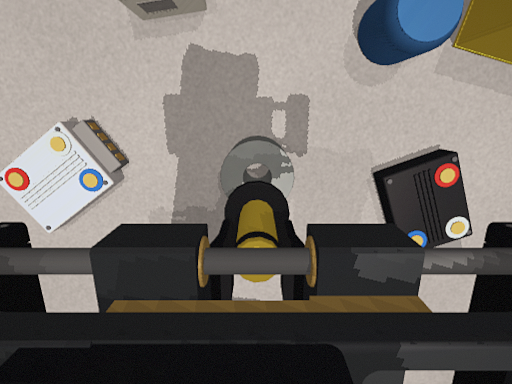

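Tip ≈ TCP + (1, 1, -105) mm, and the stand hole is at (0.5675, -0.0254). Next, move above the red contact and check there.

apply_moves --targets '[[[-10,37,0],[0,0,0]],[[-20,74,0],[0,0,0]],[[-31,111,0],[0,0,0]],[[-42,148,0],[0,0,0]],[[-53,185,0],[0,0,0]],[[-64,222,0],[0,0,0]],[[-75,259,-20],[0,0,0]],[[-84,290,-45],[0,0,0]]]'

```text
time_s: 6.35
tool_pos: [0.4825, 0.2676, 0.185]
tool_rot: [-180.0, -0.2, 14.7]
force: [-0.2, -0.0, -1.9]
grip_width: 0.0235
```

apply_moves --targets '[[[0,0,-10],[0,0,0]],[[0,0,-10],[0,0,0]],[[0,0,-10],[0,0,0]]]'

```text
time_s: 6.65
tool_pos: [0.4834, 0.2638, 0.1745]
tool_rot: [180.0, 0.0, 14.5]
force: [0.1, -0.7, -0.7]
grip_width: 0.0232
```

```bash
python3 look.py l3.png
```

```text
6.65 [0.48343959 0.26377808 0.17450107] [1.79964222e+02 2.60196436e-02 1.45139114e+01] [ 0.14021028 -0.6835888  -0.74694717] 0.023223055631251616
side crop origin 167 25 expected tip px [229.55688521 114.474025  ]
scene crop origin 345 135 expected tip px [395.53677929 234.65111191]
```

View pics/l3.png

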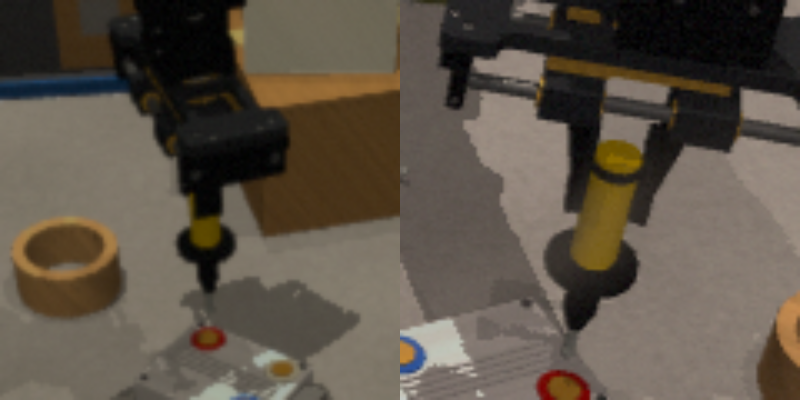

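The tip is right above the red disc: at contact height it projects to (394.8,250.9) in the scene view and (229.5,126.5) in the side view, and the disc is at (394.5,250.8) and (229.4,126.4). I'll lower gently and watch the force.

apply_moves --targets '[[[0,1,-10],[0,0,0]],[[0,1,-20],[0,0,0]],[[0,1,-25],[0,0,0]],[[0,1,-27],[0,0,0]],[[0,1,-27],[0,0,0]]]'

```text
time_s: 7.3
tool_pos: [0.4826, 0.2657, 0.1472]
tool_rot: [180.0, 0.1, 14.6]
force: [-0.2, 0.4, -1.0]
grip_width: 0.0234
```

apply_moves --targets '[[[0,0,-2],[0,0,0]],[[0,0,-4],[0,0,0]],[[0,0,-4],[0,0,0]],[[0,0,-4],[0,0,0]]]'

```text
time_s: 7.7
tool_pos: [0.483, 0.2662, 0.1439]
tool_rot: [-180.0, -0.0, 14.6]
force: [-0.1, -0.4, 1.8]
grip_width: 0.0234
```

Contact: the force rose by about 3 N. I'll hold for half a second.

apply_moves --targets '[[[0,0,-1],[0,0,0]],[[0,0,-1],[0,0,0]],[[0,0,-1],[0,0,0]]]'

```text
time_s: 8.0
tool_pos: [0.4829, 0.2661, 0.1427]
tool_rot: [-180.0, -0.0, 14.6]
force: [-0.0, -0.0, 1.1]
grip_width: 0.0231
```

apply_moves --targets '[[[0,0,0],[0,0,0]],[[0,0,0],[0,0,0]],[[0,0,0],[0,0,0]]]'

```text
time_s: 8.3
tool_pos: [0.4829, 0.266, 0.1426]
tool_rot: [180.0, -0.0, 14.6]
force: [0.4, -0.1, 1.3]
grip_width: 0.0231
```

```bash
python3 look.py l4.png; python3 m.py | grep -E "red|blue"
```

```text
8.3 [0.48287619 0.26599708 0.14263414] [ 1.79999788e+02 -6.42721692e-03  1.45988001e+01] [ 0.35472611 -0.07771607  1.34869863] 0.023085357238990866
side crop origin 168 34 expected tip px [229.77496802 123.057938  ]
scene crop origin 343 149 expected tip px [393.65541407 246.86119016]
scene red (np.float64(393.6), np.float64(252.3)) 99 [386 246  16  13] [0.4877 0.2692 0.039 ]
scene blue (np.float64(344.0), np.float64(241.2)) 82 [337 235  16  12] [0.5096 0.1779 0.039 ]
side red (np.float64(229.3), np.float64(126.5)) 38 [224 123  11   7] [0.4808 0.2616 0.039 ]
side blue (np.float64(240.2), np.float64(147.0)) 42 [235 143  11   9] [0.503  0.1723 0.039 ]
```

View pics/l4.png

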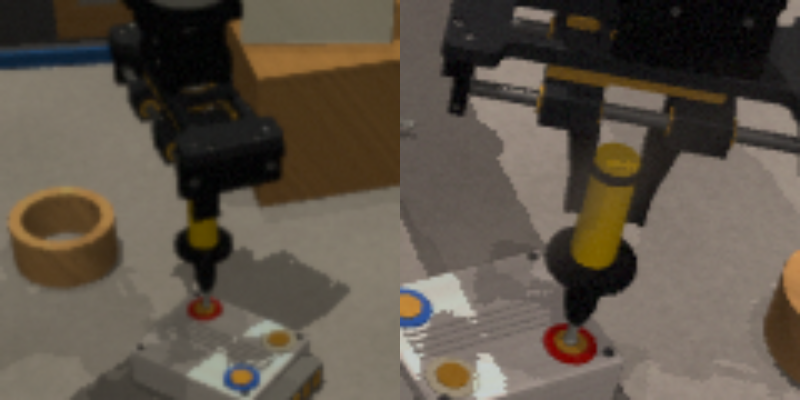

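The tip sits in the middle of the red disc at about 2.4 N, and the unit hasn't moved. Blue is (+22, -90) mm from here.

apply_moves --targets '[[[0,0,15],[0,0,0]],[[0,0,35],[0,0,0]],[[8,-30,35],[0,0,0]],[[15,-62,35],[0,0,0]],[[22,-90,35],[0,0,0]],[[22,-90,30],[0,0,0]],[[22,-90,20],[0,0,0]],[[22,-90,12],[0,0,0]]]'

```text
time_s: 9.35
tool_pos: [0.5041, 0.1771, 0.154]
tool_rot: [-180.0, 0.0, 14.7]
force: [-0.2, 0.4, -1.7]
grip_width: 0.0235
```

apply_moves --targets '[[[0,0,-5],[0,0,0]],[[0,0,-9],[0,0,0]],[[0,0,-11],[0,0,0]],[[0,0,-12],[0,0,0]],[[0,0,-12],[0,0,0]],[[0,0,-12],[0,0,0]],[[0,0,-12],[0,0,0]],[[0,0,-12],[0,0,0]]]'

```text
time_s: 10.15
tool_pos: [0.505, 0.1761, 0.1429]
tool_rot: [-180.0, -0.0, 14.6]
force: [-1.1, 1.8, 1.3]
grip_width: 0.023
```

```bash
python3 look.py l5.png; python3 m.py | grep -E "red|blue"
```

```text
10.15 [0.50497437 0.17614699 0.14285099] [-1.79997589e+02 -2.94429529e-02  1.46000614e+01] [-1.08012533  1.76770197  1.34347021] 0.023030917984469206
side crop origin 179 55 expected tip px [240.70556462 143.52684584]
scene crop origin 290 138 expected tip px [344.67155525 236.14075576]
scene red (np.float64(393.7), np.float64(252.1)) 103 [386 246  16  13] [0.4872 0.2692 0.039 ]
scene blue (np.float64(343.8), np.float64(241.8)) 73 [337 236  16  11] [0.5113 0.1782 0.039 ]
side red (np.float64(227.2), np.float64(126.2)) 22 [224 123   8   7] [0.475  0.2636 0.039 ]
side blue (np.float64(242.9), np.float64(147.8)) 17 [239 144   7   7] [0.5099 0.1683 0.039 ]
```

View pics/l5.png

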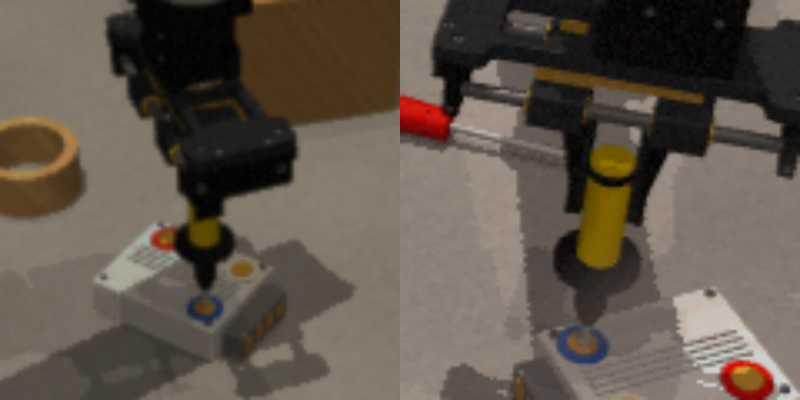

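The tip is on the blue disc with contact force. I'll hold a little longer, lift, and go back over the stand.

apply_moves --targets '[[[0,0,0],[0,0,0]],[[0,0,0],[0,0,0]],[[0,0,20],[0,0,0]],[[0,0,55],[0,0,0]],[[0,0,86],[0,0,0]],[[12,-40,86],[0,0,0]],[[25,-80,86],[0,0,0]],[[37,-120,86],[0,0,0]]]'

```text
time_s: 11.2
tool_pos: [0.5421, 0.0536, 0.2285]
tool_rot: [179.9, 0.0, 14.6]
force: [1.0, 0.7, -1.3]
grip_width: 0.023
```

apply_moves --targets '[[[12,-40,0],[0,0,0]],[[25,-75,0],[0,0,0]],[[25,-81,0],[0,0,0]],[[25,-81,0],[0,0,0]],[[25,-81,0],[0,0,0]]]'

```text
time_s: 11.7
tool_pos: [0.5663, -0.0239, 0.2283]
tool_rot: [-180.0, 0.0, 14.7]
force: [-1.0, 0.2, -1.7]
grip_width: 0.0235
```

```bash
python3 look.py l6.png; python3 m.py | grep -E "red|blue"
```

```text
11.7 [ 0.5663498  -0.02387862  0.22825106] [-1.79959848e+02  3.86183635e-02  1.46681929e+01] [-1.00468083  0.20181039 -1.68608875] 0.023537412066814697
side crop origin 218 80 expected tip px [276.3507723  172.45394692]
scene crop origin 177 83 expected tip px [238.83172914 184.71607152]
scene red (np.float64(393.7), np.float64(252.0)) 98 [386 246  16  12] [0.4869 0.2691 0.039 ]
scene blue (np.float64(344.1), np.float64(241.1)) 86 [337 235  16  12] [0.5093 0.178  0.039 ]
side red (np.float64(229.0), np.float64(126.3)) 34 [224 123  11   7] [0.48   0.2625 0.039 ]
side blue (np.float64(240.1), np.float64(147.0)) 43 [235 143  11   9] [0.5028 0.1723 0.039 ]
```

View pics/l6.png

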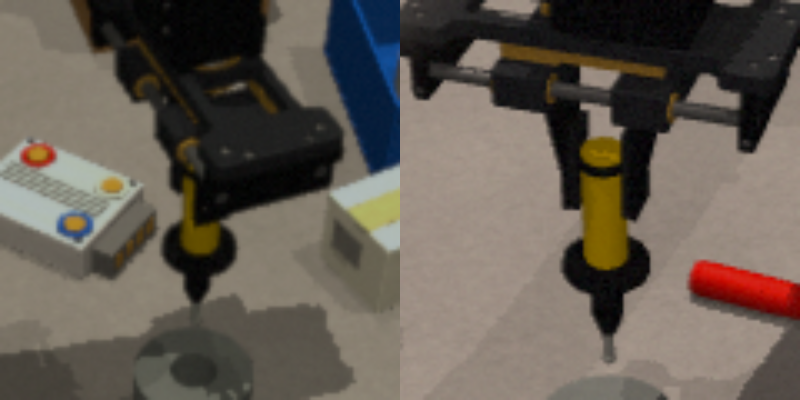

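The probe hangs over the hole and the silver unit is unmoved (red and blue are within about 1 mm of the start). I'll insert it.

apply_moves --targets '[[[0,-1,-25],[0,0,0]],[[0,-1,-40],[0,0,0]],[[0,-1,-55],[0,0,0]],[[0,-1,-70],[0,0,0]],[[0,-1,-85],[0,0,0]],[[0,-1,-98],[0,0,0]],[[0,-1,-107],[0,0,0]],[[0,-1,-107],[0,0,0]]]'

```text
time_s: 12.75
tool_pos: [0.5659, -0.026, 0.12]
tool_rot: [-179.9, 0.1, 14.6]
force: [0.4, -0.9, -1.0]
grip_width: 0.0234
```

apply_moves --targets '[[[0,0,-2],[0,0,0]],[[0,0,-4],[0,0,0]],[[0,0,-4],[0,0,0]]]'

```text
time_s: 13.05
tool_pos: [0.5671, -0.0261, 0.1179]
tool_rot: [180.0, -0.0, 14.6]
force: [0.2, 0.4, -0.5]
grip_width: 0.0231
```

apply_moves --targets '[[[0,0,-2],[0,0,0]],[[0,0,-3],[0,0,0]],[[0,0,-3],[0,0,0]]]'

```text
time_s: 13.35
tool_pos: [0.5676, -0.0259, 0.117]
tool_rot: [179.9, -0.1, 14.6]
force: [-4.2, 0.8, 10.4]
grip_width: 0.0232
```

The collar is seated: 10 N upwards with the tip about 10 mm above the table, as expected. I'll ease off and release.

apply_moves --targets '[[[0,0,2],[0,0,0]],[[0,0,2],[0,0,0]]]'

```text
time_s: 13.55
tool_pos: [0.5673, -0.026, 0.1172]
tool_rot: [180.0, -0.1, 14.6]
force: [0.5, -0.1, 3.2]
grip_width: 0.0231
```

apply_moves --targets '[[[0,0,0],[0,0,0]],[[0,0,0],[0,0,0]],[[0,0,0],[0,0,0]],[[0,0,0],[0,0,0]],[[0,0,0],[0,0,0]],[[0,0,0],[0,0,0]],[[0,0,0],[0,0,0]],[[0,0,0],[0,0,0]]]' --hand 87

```text
time_s: 14.35
tool_pos: [0.5668, -0.026, 0.1166]
tool_rot: [180.0, 0.0, 14.6]
force: [-0.0, 0.0, 0.9]
grip_width: 0.0793
```

apply_moves --targets '[[[0,0,15],[0,0,0]],[[0,0,40],[0,0,0]],[[0,0,75],[0,0,0]],[[0,0,110],[0,0,0]],[[0,0,130],[0,0,0]],[[0,0,130],[0,0,0]],[[0,0,130],[0,0,0]]]'

```text
time_s: 15.05
tool_pos: [0.5669, -0.026, 0.2471]
tool_rot: [180.0, -0.0, 14.6]
force: [0.2, 0.1, -0.4]
grip_width: 0.087
```

```bash
python3 look.py l7.png; python3 m.py
python3 - <<'E'
import cv2,numpy as np
a=cv2.imread("pics/l7.png");cv2.imwrite("pics/f7.png",np.hstack([cv2.resize(cv2.imread("pics/w_l7.png"),(400,300)),cv2.resize(a[:,:],(400,300))]))
c=cv2.imread("pics/crops.png");cv2.imwrite("pics/f7.png",np.vstack([cv2.imread("pics/f7.png"),np.pad(c,((0,0),(0,max(0,800-c.shape[1])),(0,0)))[:,:800]]))
E
```

```text
15.05 [ 0.56686783 -0.02602382  0.24713746] [ 1.79960107e+02 -4.13283247e-02  1.46021707e+01] [ 0.19524299  0.09184019 -0.37124275] 0.08700922727591555
side crop origin 219 73 expected tip px [277.10575531 167.08452086]
scene crop origin 176 74 expected tip px [237.51170335 176.68442944]
scene yellow (np.float64(237.2), np.float64(178.4)) 98 [231 174  13  10] [ 0.5363 -0.0473  0.118 ]
scene yellow (np.float64(237.7), np.float64(196.7)) 281 [232 184  13  26] [ 0.5818 -0.0168  0.118 ]
scene red (np.float64(393.7), np.float64(252.0)) 98 [386 246  16  12] [0.4869 0.2691 0.039 ]
scene orange (np.float64(344.4), np.float64(240.3)) 46 [340 237   9   7] [0.507  0.1776 0.039 ]
scene orange (np.float64(393.7), np.float64(251.1)) 57 [389 248  10   7] [0.4847 0.2683 0.039 ]
scene orange (np.float64(325.2), np.float64(254.6)) 16 [324 251   3   8] [0.5599 0.1617 0.039 ]
scene orange (np.float64(328.9), np.float64(260.5)) 18 [328 257   3   8] [0.5697 0.1738 0.039 ]
scene orange (np.float64(358.4), np.float64(261.1)) 59 [354 258  10   8] [0.5427 0.221  0.039 ]
scene orange (np.float64(332.6), np.flo
[... 210 characters left out ...]
 235  16  12] [0.5093 0.178  0.039 ]
side yellow (np.float64(277.0), np.float64(167.8)) 77 [272 164  11   9] [0.5731 0.0052 0.118 ]
side yellow (np.float64(276.1), np.float64(182.1)) 174 [271 173  12  19] [ 0.5641 -0.0387  0.118 ]
side red (np.float64(229.1), np.float64(126.4)) 33 [224 123  11   7] [0.4803 0.2621 0.039 ]
side orange (np.float64(229.0), np.float64(125.9)) 25 [226 124   7   5] [0.4802 0.2643 0.039 ]
side orange (np.float64(251.3), np.float64(135.1)) 22 [249 133   6   5] [0.5384 0.2174 0.039 ]
side orange (np.float64(239.9), np.float64(146.6)) 19 [238 145   5   4] [0.5024 0.174  0.039 ]
side blue (np.float64(240.0), np.float64(147.0)) 44 [235 143  11   9] [0.5025 0.1724 0.039 ]
```

View pics/f7.png

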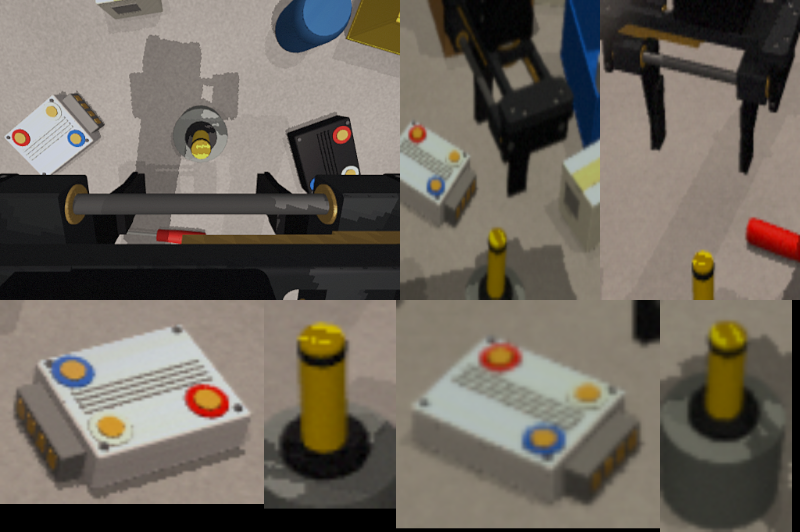

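The final view shows the probe hanging upright with its collar on the stand and the gripper clear of it. Its pixels are within about 1 px of the start, and the silver unit is unmoved. Handing in.

```bash
python3 -c "
from cell import env
print(env.sign_off())"
```

```text
the job is handed in; nothing more can be done
None
```

I touched the probe to the silver unit's red contact and then its blue one, hung it back in its stand and handed the job in at about 15 s. Sign-off gives no verdict.

- **Contacts:** The pictures showed the tip within a few millimetres of each disc's centre. It pressed with about 2.5 N and rested at least half a second on each.
- **Grip:** The fingers were still closing when I started the first lift, so they held the probe about 6–7 mm lower on the handle than planned. I measured the tip again and allowed for it.
- **Seating:** When I put the probe back, the stand pushed up with about 10 N, so the collar was down. I eased off before opening the fingers.
- **Last checks:** The probe hangs upright, about 1 px (1–2 mm) from where it started. The silver unit's contacts are within about 1 mm of their starting places. The tip never went near the black unit, and the open gripper is well clear above the probe. No check failed.

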